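# Pack the hand-sewing box and its lift-out tray

## Robot

A 7-joint arm with a two-finger parallel gripper is mounted at the origin on the work surface; the furniture and walls round the work are solid. World frame = base frame: x ahead of the robot, y to its left, z up, the work surface at z = 0. Lengths are in m, angles in rad, forces in N, time in s.
With the tool pointing down it reaches from about 0.425 to 0.95 m from the base axis. Payload 4.7 kg.
Tool frame: the origin (TCP) lies on the centre line of the jaws, within the pads' length; the fingertips stand robot.nose_length ahead of it and the grasp point (between the pads) lies 8 mm behind it (robot.nose_length is the distance from the TCP to the fingertips, in m); z points along the fingers, x is the direction in which the jaws open and shut, and the axes are right-handed (so a half turn about z gives the same grasp; the last joint's range is limited). The gripper opens to 85 mm and grips with 20 to 120 N. Pads are 22 mm wide; open, the fingers measure 114 mm over their backs; the gripper's body (76 mm by 85 mm) begins 54 mm behind the grasp point. The pads swing forward as they close: fully open they stand 13 mm farther back than shut.
Start: joints at [1.317, 0.469, -0.049, 1.532, 0.024, 1.141, -0.082], TCP at [0.151, -0.658, 0.221] pointing down, gripper open.
Joint ranges: [-2.59, 2.59], [-0.33, 1.99], [-1.39, 1.29], [0.1, 2.45], [-1.04, 4.18], [0.21, 1.99], [-2.66, 2.66]. Speed limits (rad/s): [2.57, 2.57, 3.14, 3.14, 3.14, 3.14, 3.14].

## Interface

Orientations are given as [roll, pitch, yaw] about the fixed x, y, z axes, in that order (R = Rz(yaw) Ry(pitch) Rx(roll)).
In Python, from plant import robot gives the robot as it stands. Calls block until the motion is done:
- robot.goto(position, orientation): joint-space move of the TCP to a pose.
- robot.move_straight(position, vel=0.15, attitude=None, contact_N=None): straight line of the TCP; attitude=None keeps the orientation; vel is the mean speed in m/s. With contact_N (N) it stops when the force on the tool has changed by that much, and returns True; else False.
- robot.move_joints(angles): joint-space move.
- robot.grip(opening, strength=None): opening from 0.0 (shut) to 1.0 (fully open); strength is the grip in N (None keeps the last); returns when the fingers have stopped.
- robot.sleep(seconds).
- robot.inverse_kinematics(position, orientation): joint angles nearest the present ones, or None.
- robot.sense(): the state.
- robot.grab_frame(name): name is "scene" or "top" or "wrist"; returns a dict with "image" (420x560x3 uint8, red, green, blue), "range_z" (420x560 float32, m along the optical axis (not along the pixel's ray), 0 where there is no reading), "fx", "fy", "cx", "cy" (pixels), "R" (3x3) and "t" (3): a world point X has camera coordinates R X + t. Camera axes: x right, y down, z forward; pixel columns grow to the right and rows downward; lengths in m; the calibration is good to about 2 mm. The wrist camera is an equidistant fisheye: a pixel r from the principal point sees the ray r / f radians off the axis. A picture is of the moment at which its call begins.
A pose or a line that the arm cannot do raises robot.IKError and nothing moves.
- robot.close_job(): hands the job in, once; it reports no verdict.
The state is a dict: "t": time; "joint_pos": joint angles; "joint_velocities": joint speeds; "effort": joint torques, N m; "tcp_pos": TCP position; "tcp_rot": TCP orientation; "wrist_force": force on the tool from outside, world axes, zero at the start; "torque": the same for the moment, N m; "opening": opening from 0.0 (shut) to 1.0 (fully open).
Only numpy, scipy, OpenCV 4.12 (cv2) and the standard library are available. Lean on these libraries where they do the work, as an engineer would, in place of code of your own. Each camera call takes 0.05 s, during which the arm holds its last target.

## Task

Pack the hand-sewing box: lay the round tape measure flat in the larger bottom compartment and the round cake of beeswax flat in the smaller one, then lower the lift-out tray over them until it sits level inside the box. Then stand the slimmer of the two thread spools upright in one half of the tray and the thimble upright, open end down, in the other half. The fatter spool, the roll of tape and the three-cornered tailor's chalk belong to the cutting table: leave them where they lie.

Things in the scene. Friction and masses are not known exactly. Their poses are not given: they have to be found in the camera images.
- sewing_box: Fixed open plywood box, brass corners, 146 (x) by 180 (y) by 53 mm high, walls 5, floor 6 thick. Origin: centre of underside, z up. A partition topping at z 28 mm makes two bottom compartments, 136 mm long in x: larger y -13 to 85 mm, smaller y -85 to -17. Four 18 mm square corner blocks, tops at z 30 mm, carry the tray (play 5 mm all round).
- tray_grip (a point): Lift-out wooden tray, about 160 g, empty on the bench: 126 (x) by 160 (y), walls 22 high, 4 thick. Lift it by the upright central board, 10 mm thick in y, running along x, top 52 mm above the tray's underside for 38 mm either way. Point: mid-board, 44 mm above underside. Two halves 118 (x) by 71 mm, centres at y +/-40.5, floor 40 mm below the point. Seated in the box either way round: point at z 74 mm.
- measure_c (a point): Round red spring tape measure with a white button on top, lying flat: case 51 mm in diameter, 16 mm high (19 mm with the button), 70 g, with a small soft end tab sticking out of its rim to -y (it does not obstruct). The point is on the case's axis, 9.5 mm above its underside; z up.
- wax_c (a point): Round yellow-brown cake of beeswax, 38 mm in diameter, 12 mm thick, lying flat. The point is its centre.
- slim_spool_c (a point): The slimmer of two spools of white thread, standing upright: flanges 44 mm in diameter, 60 mm high, solid to the touch. The point is its centre, 30 mm up; z is its axis.
- steel_thimble_c (a point): Plain steel thimble standing on its open end: 18 mm in diameter at the foot, narrower at the top, 23 mm high. The point is its centre, 11.5 mm up; z is its axis.
- fat_spool_c (a point): Look-alike, to be left alone: the fatter spool of white thread, standing upright, 54 mm in diameter, 62 mm high. The point is its centre.
- tape_roll_c (a point): Look-alike, to be left alone: flat roll of buff tape with a hole in the middle, 65 mm in diameter, 19 mm high. The point is its centre.
- chalk_c (a point): Look-alike, to be left alone: flat blue tailor's chalk with three rounded corners, 44 mm across, 6 mm thick. The point is its centre.
Things that resemble listed ones, but are neither listed nor needed, are in the scene too. What is shaped like the part that bears wax_c but black is not meant.

How it is judged:
By the outcome, as a careful person would: the job done as asked, in the order asked, and still so for the second after the job is handed in, with the robot touching nothing.
It also fails if it takes over 125 s, if anything falls off the work surface, if the arm or the gripper's body presses on something with over 40 N, if the wrist force passes 120 N, or if a joint passes its speed limit or range.

## Working session

There is one attempt and no reset: what is moved stays moved. The work goes in short steps, each a Python script; the robot and the scene stay as the last script left them, time stands still between calls to the robot, and variables do not carry over. Pictures are saved under pics/ and viewed, and the job is handed in when it is done.

```bash
ls -la; mkdir -p pics
python3 - <<'E'
from plant import robot
import cv2,numpy as np
s=robot.sense();print({k:np.round(v,3).tolist() for k,v in s.items()},robot.nose_length)
for n in ["scene","top","wrist"]:
    f=robot.grab_frame(n);cv2.imwrite(f"pics/{n}0.png",f["image"][:,:,::-1]);np.savez(f"{n}0.npz",**f)
    print(n,f["fx"],f["fy"],f["cx"],f["cy"],np.round(f["R"],3).tolist(),np.round(f["t"],3).tolist())
E
```

```text
total 12
drwxr-xr-x  3 agent agent 4096 Dec  7 07:15 .
drwxr-xr-x 23 root  root  4096 Dec  7 07:15 ..
drwxr-xr-x  2 agent agent 4096 Dec  7 07:15 pics
{'t': 0.0, 'joint_pos': [1.317, 0.469, -0.049, 1.534, 0.024, 1.141, -0.082], 'joint_velocities': [0.001, -0.001, 0.001, 0.001, -0.002, 0.001, -0.0], 'effort': [0.001, -51.03, -0.046, -23.771, 0.011, 0.007, 0.0], 'tcp_pos': [0.15, -0.657, 0.22], 'tcp_rot': [3.141, 0.002, -1.346], 'wrist_force': [0.693, 0.495, -0.582], 'torque': [-0.02, 0.002, 0.033], 'opening': 1.001} 0.011
scene 529.0260432183326 529.0260432183326 275.83947468654037 201.366899518272 [[-0.681, -0.732, -0.017], [-0.495, 0.478, -0.725], [0.539, -0.486, -0.688]] [0.357, 0.323, 1.195]
top 471.91837124808717 471.91837124808717 286.12909169889735 207.20032166853164 [[0.027, -1.0, -0.012], [-0.995, -0.025, -0.098], [0.098, 0.014, -0.995]] [-0.041, 0.554, 1.227]
wrist 325.19226210127806 325.19226210127806 280.1362018509726 209.43169616232476 [[0.224, -0.975, -0.003], [-0.926, -0.213, 0.313], [-0.306, -0.067, -0.95]] [-0.674, -0.042, 0.382]
```

View pics/top0.png

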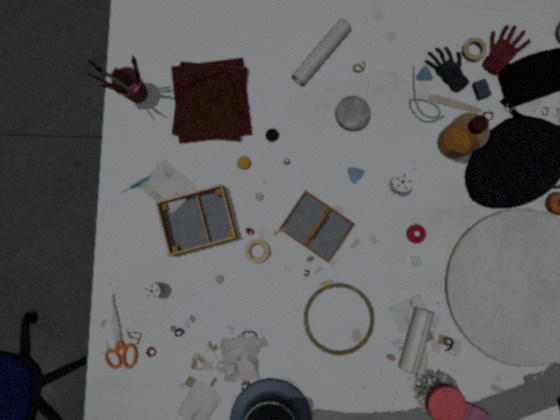

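View pics/scene0.png

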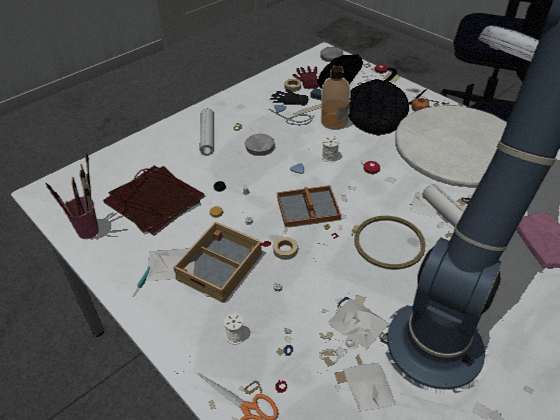

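View pics/wrist0.png

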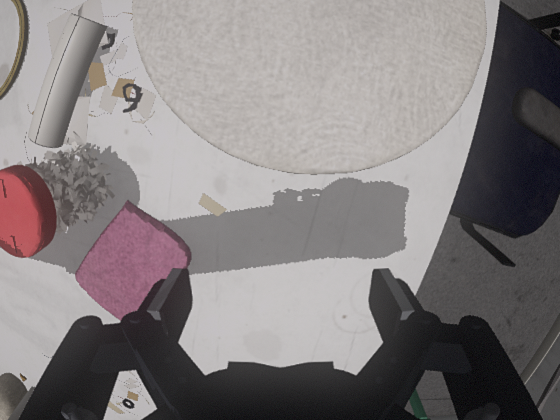

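```bash
cat > h.py <<'E'
import numpy as np,cv2
from plant import robot
def cloud(f):
    z=np.asarray(f["range_z"],float);v,u=np.mgrid[:z.shape[0],:z.shape[1]]
    P=np.stack([(u-f["cx"])/f["fx"]*z,(v-f["cy"])/f["fy"]*z,z],-1)
    W=(P-f["t"])@f["R"]   # R^T (P-t)
    W[z<=0]=np.nan
    return W
def crop(img,u0,v0,u1,v1,k,name,gain=1.0):
    c=cv2.resize(img[v0:v1,u0:u1,::-1],None,fx=k,fy=k,interpolation=cv2.INTER_CUBIC)
    cv2.imwrite(name,np.clip(c.astype(float)*gain,0,255).astype(np.uint8))
E
python3 - <<'E'
from h import *
t=np.load("top0.npz");s=np.load("scene0.npz")
crop(t["image"],100,80,440,320,2.3,"pics/topc.png",1.6)
crop(s["image"],160,90,400,350,2.2,"pics/scenec.png",1.2)
W=cloud(t)
for n,(u,v) in dict(fatorslimA=(402,184),B=(157,291),wax=(244,162),red=(416,234),boxc=(198,220),tray=(318,226),black=(272,134),roll=(258,251),chalk=(356,174),th1=(287,161),th2=(260,197),th3=(220,279),grey=(352,113),roll2=(474,50)).items():
    print(n,np.round(W[v-1:v+2,u-1:u+2].reshape(-1,3).mean(0),3))
E
```

```text
fatorslimA [ 0.621 -0.327  0.057]
B [0.329 0.296 0.059]
wax [0.678 0.091 0.011]
red [ 0.494 -0.373  0.018]
boxc [0.517 0.21  0.006]
tray [ 0.507 -0.112  0.045]
black [0.757 0.017 0.01 ]
roll [ 0.438  0.046 -0.001]
chalk [ 0.653 -0.214  0.005]
th1 [ 0.681 -0.026  0.022]
th2 [0.583 0.045 0.01 ]
th3 [0.361 0.144 0.01 ]
grey [ 0.817 -0.199  0.025]
roll2 [ 1.013e+00 -5.400e-01 -1.000e-03]
```

View pics/topc.png

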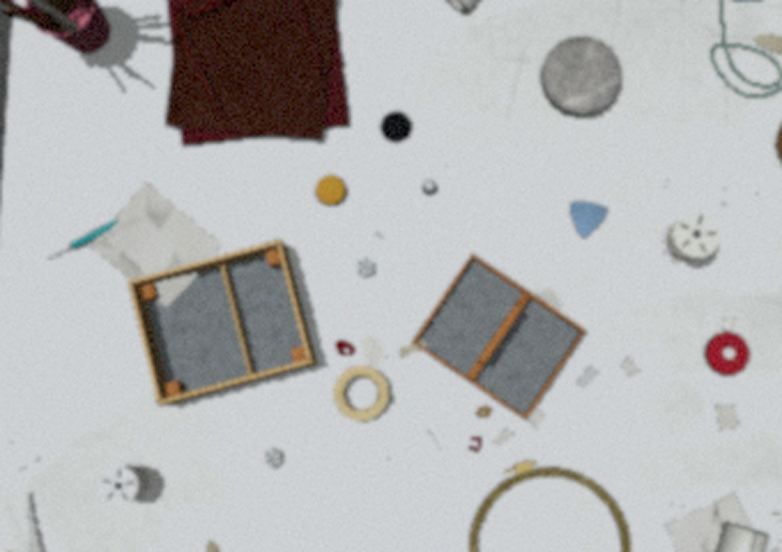

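View pics/scenec.png

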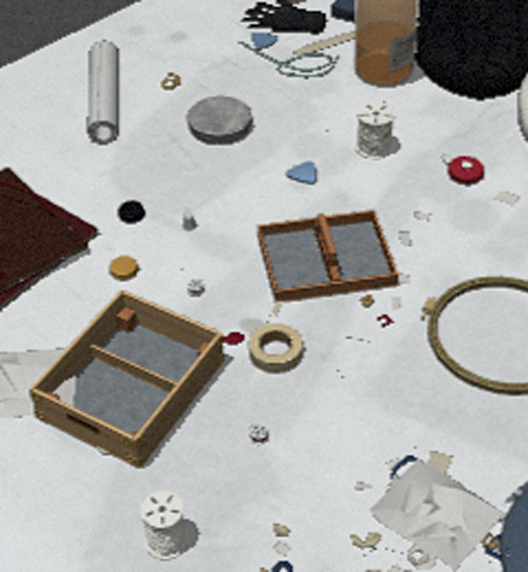

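Run:
```python
from h import *
for nm in ["top","scene"]:
    f=np.load(nm+"0.npz");W=cloud(f);img=f["image"].astype(int)
    zt=W[...,2]
    print(nm,"table z",np.nanmedian(zt[(np.hypot(W[...,0]-0.45,W[...,1]+0.2)<0.03)]))
    def rep(n,c,r,z0,z1=1,extra=None):
        m=(np.hypot(W[...,0]-c[0],W[...,1]-c[1])<r)&(zt>z0)&(zt<z1)
        if extra is not None: m&=extra
        P=W[m]
        if len(P)<5: print(n,"few",len(P));return
        (cc,rad)=cv2.minEnclosingCircle(P[:,:2].astype(np.float32))
        print(n,m.sum(),"circ",np.round(cc,4),"d %.1f"%(2e3*rad),"mean",np.round(P.mean(0),4),"zmax %.4f"%P[:,2].max(), "areaD %.1f"%0)
    rep("spoolA top",(0.62,-0.33),.045,.052); rep("spoolA all",(0.62,-0.33),.045,.012)
    rep("spoolB top",(0.33,0.30),.045,.052); rep("spoolB all",(0.33,0.30),.045,.012)
    R,G,B=img[...,0],img[...,1],img[...,2]
    rep("wax",(0.678,0.091),.035,.006); 
    rep("measure",(0.494,-0.373),.045,.009)
    rep("thimble",(0.681,-0.026),.025,.006)
    rep("black",(0.757,0.017),.035,.006); rep("roll",(.438,.046),.05,.01); rep("chalk",(.653,-.214),.04,.003)
    rep("foil2",(.583,.045),.025,.004); rep("foil3",(.361,.144),.025,.004)
    for n,c,r,z0 in [("box",(.515,.21),.14,.046),("trayrim",(.507,-.112),.12,.015)]:
        m=(np.hypot(W[...,0]-c[0],W[...,1]-c[1])<r)&(zt>z0)
        P=W[m][:,:2].astype(np.float32)*1000
        print(n,len(P),cv2.minAreaRect(P),np.nanmax(W[m][:,2]))
    m=(np.hypot(W[...,0]-.507,W[...,1]+.112)<.08)&(zt>.04)
    P=W[m]; print("board",len(P),cv2.minAreaRect(P[:,:2].astype(np.float32)*1000),P.mean(0))
    m=(np.hypot(W[...,0]-.507,W[...,1]-.21)<.1)
    rep("patch",(W[254//1-0,0]*0+.0)[:2],.01,0)if 0 else None
```

```text
top table z -0.0006666508485110225
spoolA top 328 circ [ 0.6262 -0.3284] d 54.4 mean [ 0.6262 -0.3282  0.0609] zmax 0.0680 areaD 0.0
spoolA all 391 circ [ 0.6262 -0.3284] d 54.4 mean [ 0.6245 -0.326   0.0562] zmax 0.0680 areaD 0.0
spoolB top 228 circ [0.3289 0.3109] d 43.8 mean [0.3285 0.3104 0.0586] zmax 0.0660 areaD 0.0
spoolB all 286 circ [0.3287 0.3116] d 44.7 mean [0.3292 0.3076 0.0535] zmax 0.0660 areaD 0.0
wax 142 circ [0.688  0.0975] d 62.5 mean [0.6766 0.0917 0.0111] zmax 0.0166 areaD 0.0
measure 279 circ [ 0.5034 -0.3737] d 67.4 mean [ 0.4956 -0.3753  0.0141] zmax 0.0221 areaD 0.0
thimble 34 circ [ 0.6784 -0.0297] d 26.1 mean [ 0.6804 -0.0252  0.0178] zmax 0.0266 areaD 0.0
black 131 circ [0.7516 0.0172] d 40.7 mean [0.7547 0.0166 0.0112] zmax 0.0185 areaD 0.0
roll 305 circ [0.4378 0.0474] d 65.6 mean [0.4384 0.0475 0.0178] zmax 0.0234 areaD 0.0
chalk 164 circ [ 0.6528 -0.2135] d 78.1 mean [ 0.652  -0.2128  0.0058] zmax 0.0127 areaD 0.0
foil2 55 circ [0.5792 0.0481] d 42.1 mean [0.5837 0.0479 0.0096] zmax 0.0156 areaD 0.0
foil3 53 circ [0.3592 0.1446] d 38.5 mean [0.3603 0.1
[... 1293 characters left out ...]
 zmax 0.0263 areaD 0.0
chalk 104 circ [ 0.6517 -0.2138] d 78.7 mean [ 0.6507 -0.2109  0.006 ] zmax 0.0102 areaD 0.0
foil2 44 circ [0.5798 0.0436] d 35.9 mean [0.5827 0.0507 0.0102] zmax 0.0157 areaD 0.0
foil3 61 circ [0.3575 0.1499] d 37.3 mean [0.3587 0.1504 0.0095] zmax 0.0160 areaD 0.0
box 626 ((513.651611328125, 210.96469116210938), (150.0657501220703, 186.16015625), 16.266977310180664) 0.057502375744111704
trayrim 530 ((505.9598693847656, -107.79713439941406), (161.98739624023438, 136.03114318847656), 57.323829650878906) 0.058567567753352034
board 83 ((507.43023681640625, -107.17619323730469), (9.4669771194458, 77.08341979980469), 57.73647689819336) [ 0.50343512 -0.10413748  0.04930404]
```

Which is which (top-view pixels):
- **Measure:** red disc at (416,234). The other red things, at (445,400) and (557,204), are a cushion and a tomato-like ball.
- **Wax:** yellow disc at (244,162). The black disc at (272,134) and grey disc at (352,113) are not it.
- **Slim spool:** (157,291), 44 mm across the flange. The fat one at (402,184) measures 54 mm.
- **Thimble:** (287,161), 22 mm high. The shiny lumps at (260,197) and (220,279) are only about 10 mm high.

Next I'll take one close crop to check these choices.

Run:
```python
from h import *
t=np.load("top0.npz");s=np.load("scene0.npz")
I=t["image"][:,:,::-1];S=s["image"][:,:,::-1]
def c(I,u,v,r=22,k=260): return cv2.resize(np.clip(I[v-r:v+r,u-r:u+r]*1.3,0,255).astype(np.uint8),(k,k),interpolation=cv2.INTER_CUBIC)
a=np.hstack([c(I,416,234),c(S,234,328),c(S,331,149)]);b=np.hstack([c(I,244,162),c(S,248,192),c(S,246,218,30)])
cv2.imwrite("pics/crops.png",np.vstack([a,b]))
pi=np.pi
T={"meas":(.496,-.375),"wax":(.677,.092),"big":(.5036,.2440),"small":(.5287,.1607),"tray":(.508,-.109),"box":(.514,.2095),"slim":(.3285,.3113),"thim":(.681,-.024)}
for n,p in T.items():
    for y in range(-180,180,30):
        r=[]
        for z in (.015,.2):
            q=robot.inverse_kinematics([*p,z],[pi,0,np.radians(y+16.8)])
            r.append(None if q is None else np.round(q,2)[[0,1,3,6]].tolist())
        if y%60==0: print(n,y+16.8,r)
```

```text
meas -163.2 [[0.47, 0.62, 1.83, -2.15], [0.51, 0.4, 1.7, -2.23]]
meas -103.2 [[0.63, 0.62, 1.82, -1.27], [0.66, 0.4, 1.69, -1.27]]
meas -43.2 [[0.76, 0.63, 1.82, -0.37], [0.8, 0.42, 1.68, -0.3]]
meas 16.8 [[0.89, 0.66, 1.81, 0.55], [0.96, 0.45, 1.67, 0.66]]
meas 76.8 [[1.01, 0.7, 1.8, 1.47], [1.08, 0.49, 1.66, 1.62]]
meas 136.8 [[1.33, 0.99, 1.78, 2.17], [1.34, 0.69, 1.65, 2.42]]
wax -163.2 [[-0.85, 1.01, 1.71, -2.26], [-0.86, 0.74, 1.58, -2.48]]
wax -103.2 [[0.05, 0.73, 1.65, -2.26], [0.24, 0.59, 1.51, -2.29]]
wax -43.2 [[0.2, 0.78, 1.64, -1.37], [0.34, 0.64, 1.5, -1.34]]
wax 16.8 [[0.22, 0.79, 1.64, -0.35], [0.32, 0.63, 1.5, -0.27]]
wax 76.8 [[0.29, 0.84, 1.64, 0.63], [0.37, 0.66, 1.5, 0.74]]
wax 136.8 [[0.49, 1.06, 1.63, 1.45], [0.49, 0.79, 1.49, 1.64]]
big -163.2 [[0.28, 0.92, 1.93, 2.06], [0.31, 0.57, 1.79, 2.4]]
big -103.2 [[-0.78, 0.57, 1.99, -2.05], [-0.79, 0.31, 1.85, -2.21]]
big -43.2 [[-0.09, 0.62, 1.95, -1.73], [0.13, 0.43, 1.8, -1.61]]
big 16.8 [[0.07, 0.7, 1.94, -0.85], [0.22, 0.48, 1.8, -0.64]]
big 76.8 [[0.11, 0.73, 1.94, 0.15], [0.26, 0.51, 1.79, 0.37]]
big 136.8 [[0
[... 1291 characters left out ...]
12, 0.44, 2.24, -2.36], [-0.82, 0.13, 2.06, -2.66]]
slim -43.2 [[-0.5, 0.46, 2.2, -1.96], [-0.29, 0.18, 2.03, -1.73]]
slim 16.8 [[0.04, 0.78, 2.18, -1.47], [0.14, 0.32, 2.02, -0.9]]
slim 76.8 [[0.04, 0.78, 2.18, -0.42], [0.14, 0.32, 2.02, 0.15]]
slim 136.8 [[0.04, 0.78, 2.18, 0.62], [0.14, 0.32, 2.02, 1.2]]
thim -163.2 [[-0.68, 1.01, 1.72, -2.08], [-0.69, 0.73, 1.58, -2.31]]
thim -103.2 [[0.16, 0.71, 1.66, -2.03], [0.28, 0.54, 1.52, -2.03]]
thim -43.2 [[0.27, 0.74, 1.65, -1.09], [0.38, 0.57, 1.51, -1.05]]
thim 16.8 [[0.43, 0.81, 1.64, -0.21], [0.48, 0.62, 1.51, -0.09]]
thim 76.8 [[0.53, 0.88, 1.64, 0.73], [0.53, 0.65, 1.5, 0.91]]
thim 136.8 [[0.66, 1.06, 1.63, 1.62], [0.66, 0.79, 1.5, 1.81]]
```

View pics/crops.png

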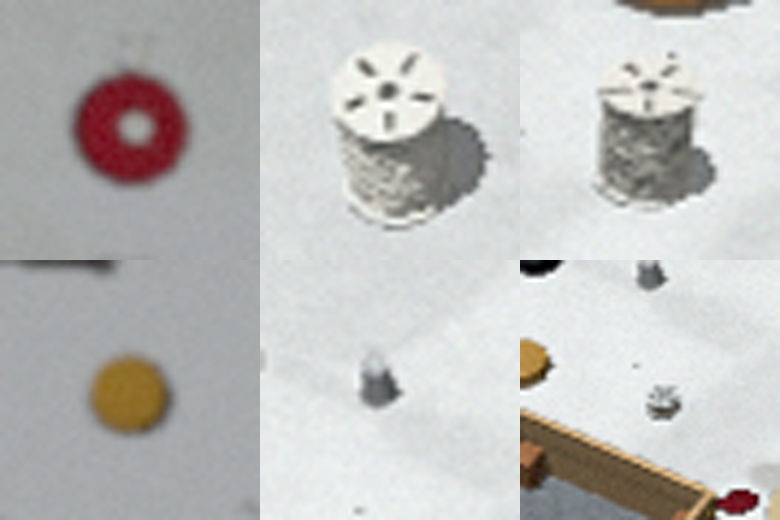

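The crops show the red measure with its white button, tab to +x (130,128). Then the narrow spool (390,130) beside the wider one (650,130), the yellow wax (130,395) and a tapered thimble (378,385). The lump at (663,402) is a foil ball. The choices stand, so I'll hover over the measure.

```bash
cat >> h.py <<'E'
pi=np.pi
def down(yawdeg): return [pi,0,np.radians(yawdeg)]
def wcloud(f):
    z=np.asarray(f["range_z"],float);v,u=np.mgrid[:z.shape[0],:z.shape[1]]
    dx,dy=u-f["cx"],v-f["cy"];r=np.hypot(dx,dy)+1e-9
    th=r/f["fx"];k=np.tan(np.clip(th,0,1.5))/r*z
    P=np.stack([dx*k,dy*k,z],-1);W=(P-f["t"])@f["R"];W[z<=0]=np.nan
    return W
def wproj(f,X):
    P=f["R"]@np.asarray(X)+f["t"];r=np.hypot(P[0],P[1])+1e-12;th=np.arctan2(r,P[2])
    return f["cx"]+f["fx"]*th*P[0]/r, f["cy"]+f["fy"]*th*P[1]/r
def snap(tag,cam="wrist",save=True):
    f=robot.grab_frame(cam)
    cv2.imwrite(f"pics/{tag}.png",f["image"][:,:,::-1])
    if save: np.savez(f"{tag}.npz",**f)
    return f
def blob(f,c,r,z0,z1,fis=True):
    W=wcloud(f) if fis else cloud(f)
    m=(np.hypot(W[...,0]-c[0],W[...,1]-c[1])<r)&(W[...,2]>z0)&(W[...,2]<z1)
    P=W[m]
    if len(P)<5: return None
    cc,rad=cv2.minEnclosingCircle(P[:,:2].astype(np.float32))
    lo,hi=np.percentile(P[:,:2],2,0),np.percentile(P[:,:2],98,0)
    return len(P),np.round(cc,4),round(2e3*rad,1),np.round((lo+hi)/2,4),np.round((hi-lo)*1e3,1),np.round(P.mean(0),4)
def st(): 
    s=robot.sense();print("t %.2f tcp %s rot %s op %.3f F %s"%(s["t"],np.round(s["tcp_pos"],4),np.round(np.degrees(s["tcp_rot"]),1),s["opening"],np.round(s["wrist_force"],1)));return s
E
python3 - <<'E'
from h import *
robot.goto([.496,-.374,.14],down(76.8));st()
f=snap("w1")
print(wproj(f,[.496,-.374,.016]),blob(f,(.496,-.374),.045,.009,.03),robot.nose_length)
E
```

```text
t 1.82 tcp [ 0.4953 -0.3753  0.1399] rot [-1.80e+02  1.00e-01  7.67e+01] op 1.002 F [ 0.8  0.3 -0.6]
(np.float64(281.68593418650715), np.float64(197.9099190601516)) (2492, array([ 0.5028, -0.3745]), 67.6, array([ 0.4946, -0.3737]), array([47.1, 45.2]), array([ 0.4937, -0.3736,  0.0157])) 0.011
```

View pics/w1.png

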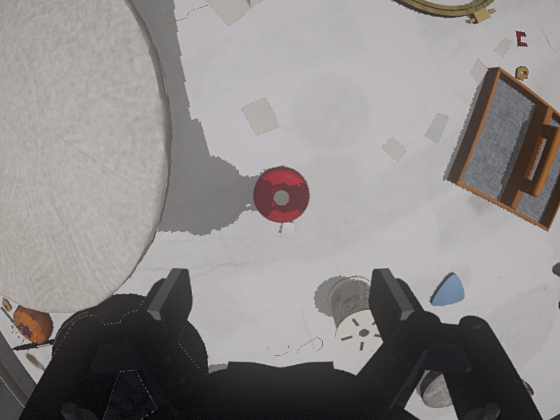

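The measure sits at (281,194), with its tab at (285,228) toward +x. There is nothing in the finger lanes except perhaps the large white disc at the left, so I'll check its height before descending.

Run:
```python
from h import *
f=np.load("w1.npz");W=wcloud(f)
print(np.round(W[150,150],3),np.round(W[150,160],3),np.round(W[200,160],3))
d=f["range_z"];I=f["image"].astype(int)
m=(I[...,0]>100)&(I[...,1]<70)&(np.hypot(W[...,0]-.496,W[...,1]+.374)<.04)
print(W[m].mean(0),(W[m][:,:2].max(0)+W[m][:,:2].min(0))/2)
robot.grip(1.0,60)
c=(.4948,-.3742)
robot.move_straight([*c,.05],.25)
print(robot.move_straight([*c,.0135],.1,contact_N=12));st()
robot.grip(0.0,50);st()
robot.move_straight([*c,.03],.1);s=st()
robot.move_straight([*c,.15],.3);st();snap("w2")
```

```text
[ 0.424 -0.468  0.041] [ 0.426 -0.46   0.039] [ 0.468 -0.476  0.034]
[ 0.49167909 -0.37099846  0.01560816] [ 0.49415708 -0.37312172]
False
t 3.11 tcp [ 0.4949 -0.3741  0.0134] rot [-180.    -0.    76.8] op 1.002 F [-0.3 -0.  -0.4]
t 3.88 tcp [ 0.4948 -0.3742  0.0135] rot [-180.    -0.    76.8] op 0.003 F [0.8 0.4 0.4]
t 4.19 tcp [ 0.4956 -0.3746  0.0313] rot [1.799e+02 1.000e-01 7.680e+01] op -0.003 F [ 0.3  0.4 -0.6]
t 4.74 tcp [ 0.4946 -0.3744  0.1507] rot [1.80e+02 1.00e-01 7.68e+01] op 0.002 F [-1.   0.8 -0.8]
```

View pics/w2.png

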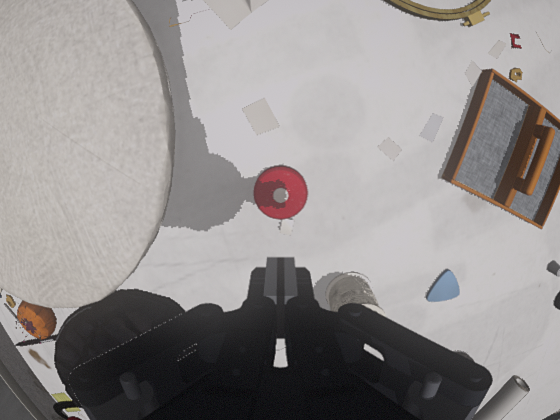

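The jaws shut on nothing and the measure hasn't moved (280,192). I'll check where the TCP really lies in the wrist image, and the finger heights.

Run:
```python
from h import *
for n in ("w1","w2"):
    f=np.load(n+".npz");W=wcloud(f)
    p=np.array([.4953,-.3753,.1399]) if n=="w1" else np.array([.4946,-.3744,.1507])
    for d in (-.03,-.011,0,.008,.02): print(n,d,np.round(wproj(f,p+[0,0,d]),1))
    for uv in ([(180,275),(180,300),(378,275),(390,300)] if n=="w1" else [(275,262),(285,262),(275,285),(260,275),(285,275)]):
        print(uv,np.round(W[uv[1],uv[0]]-p,4))
f=snap("w3")
```

```text
w1 -0.03 [280.1 239.7]
w1 -0.011 [280.1 253.1]
w1 0 [280.1 262.1]
w1 0.008 [280.1 269.3]
w1 0.02 [280.1 281.4]
(180, 275) [-0.0206 -0.0396  0.0349]
(180, 300) [-0.0124 -0.0407  0.0421]
(378, 275) [-0.      0.044   0.0334]
(390, 300) [-0.      0.0435  0.0531]
w2 -0.03 [280.  239.6]
w2 -0.011 [280.  253.1]
w2 0 [280.  262.1]
w2 0.008 [280.  269.3]
w2 0.02 [280.  281.4]
(275, 262) [-0.0105  0.0001  0.0197]
(285, 262) [-0.0098  0.0046  0.0203]
(275, 285) [-0.0104  0.0004  0.0401]
(260, 275) [-0.0089 -0.0071  0.0262]
(285, 275) [-0.0097  0.0045  0.0322]
```

Run:
```python
from h import *
s=st()
f=np.load("w2.npz");W=wcloud(f);p=np.array([.4946,-.3744,.1507])
print("cam",-f["R"].T@f["t"]-p)
for d in (-.02,-.011,0,.01,.016,.02): print(d,np.round(wproj(f,p+[-.0105,0.0,d]),1))
for r in range(252,275,3): print(r,np.round(W[r,274]-p,4),np.round(W[r,280]-p,4))
for nm in ("scene","top"):
    g=snap("g_"+nm,nm)
    Wg=cloud(g);m=(np.hypot(Wg[...,0]-p[0],Wg[...,1]-p[1])<.05)&(Wg[...,2]>.06)&(Wg[...,2]<.3)
    print(nm,m.sum(),np.sort(Wg[m][:,2])[:12].round(3) if m.any() else None)
    P=g["R"]@p+g["t"];u,v=g["fx"]*P[0]/P[2]+g["cx"],g["fy"]*P[1]/P[2]+g["cy"];print("tcp px",u,v)
    a,b=int(u),int(v)
    im=np.ascontiguousarray(g["image"][max(0,b-70):b+70,max(0,a-80):a+80,::-1])
    im=cv2.resize(im,None,fx=4,fy=4);cv2.circle(im,(int((u-max(0,a-80))*4),int((v-max(0,b-70))*4)),4,(0,255,0),1)
    cv2.imwrite(f"pics/g_{nm}c.png",im)
```

```text
t 4.84 tcp [ 0.4936 -0.3739  0.1486] rot [-179.8   -0.    76.8] op 0.002 F [-0.1  0.5 -0.1]
cam [-0.07760774  0.01819091  0.15350827]
-0.02 [275.9 230.2]
-0.011 [275.7 236.3]
0 [275.4 244.6]
0.01 [275.1 253. ]
0.016 [274.9 258.5]
0.02 [274.8 262.4]
252 [ 0.0625 -0.021  -0.149 ] [ 0.065  -0.0152 -0.1513]
255 [ 0.066  -0.0219 -0.1493] [ 0.0674 -0.0158 -0.1493]
258 [-0.0111 -0.0003  0.0165] [-0.0099  0.0023  0.0154]
261 [-0.011  -0.0003  0.0194] [-0.0111  0.0026  0.0209]
264 [-0.0113 -0.0001  0.023 ] [-0.0104  0.0024  0.0225]
267 [-0.0107 -0.0003  0.0247] [-0.0107  0.0025  0.026 ]
270 [-0.0112 -0.0001  0.0285] [-0.0108  0.0025  0.0288]
273 [-0.0108 -0.0001  0.0305] [-0.0104  0.0024  0.0307]
scene 779 [0.158 0.159 0.159 0.16  0.163 0.164 0.164 0.164 0.164 0.165 0.166 0.167]
tcp px 376.0720457061819 129.23246569335794
top 229 [0.156 0.165 0.169 0.169 0.169 0.171 0.172 0.175 0.175 0.178 0.191 0.193]
tcp px 431.16475366391035 231.2897584960214
```

View pics/g_scenec.png

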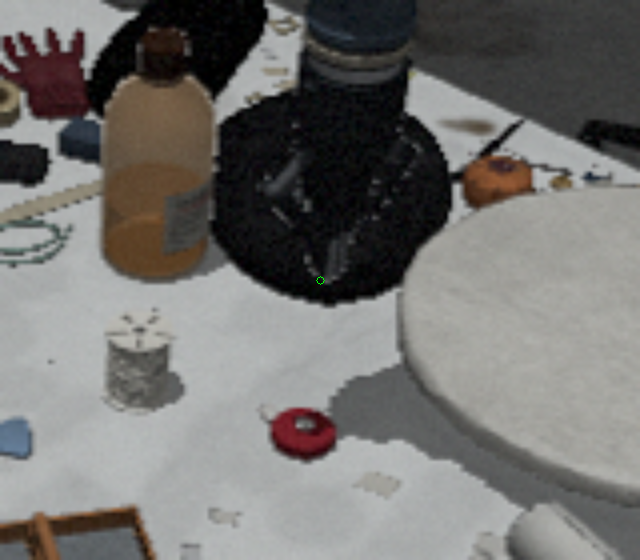

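The evidence conflicts: the wrist depth puts the shut tips about 16 mm behind the TCP, but the documentation says 11 mm ahead. A light touch of the shut fingers on bare table will settle it.

Run:
```python
from h import *
c=(.495,-.295)
robot.move_straight([*c,.05],.25)
r=robot.move_straight([*c,-.025],.03,contact_N=4);s=st();print(r)
f=snap("w4");W=wcloud(f)
robot.move_straight([*c,.06],.2);st()
```

```text
t 7.38 tcp [ 0.495  -0.2949 -0.01  ] rot [-180.     0.    76.8] op -0.001 F [-0.8 -0.2  4.8]
True
t 7.92 tcp [ 0.4947 -0.2952  0.0601] rot [-179.9    0.    76.8] op -0.001 F [ 0.  -0.3 -1.2]
```

View pics/w4.png

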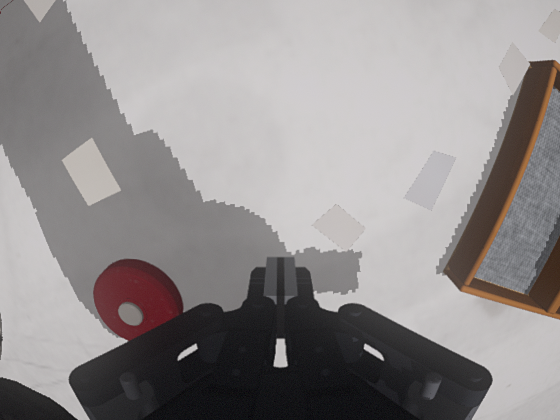

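Contact came at TCP z = -0.010, so the shut tips really stand 10 mm behind the reported TCP, and about 23 mm behind when open. I'll plan heights from that. In w4 the measure is untouched at (135,300) and the tips are on bare table at (282,258). Retrying the measure lower.

Run:
```python
from h import *
c=(.4946,-.3740)
robot.grip(1.0,50)
robot.move_straight([*c,.05],.25)
print(robot.move_straight([*c,-.009],.1,contact_N=10));st()
robot.grip(0.0,50);st()
robot.move_straight([*c,.03],.1);st()
robot.move_straight([*c,.14],.3);st();snap("w5")
```

```text
False
t 9.92 tcp [ 0.495  -0.3739 -0.0089] rot [-179.9   -0.    76.8] op 1.001 F [ 1.  -0.5 -0.1]
t 10.35 tcp [ 0.4952 -0.3745 -0.0079] rot [-180.     0.    76.8] op 0.571 F [-1.3  0.8  6.8]
t 10.89 tcp [ 0.4946 -0.3742  0.0305] rot [-179.9    0.    76.8] op 0.571 F [ 1.3  0.6 -1. ]
t 11.41 tcp [ 0.4943 -0.374   0.1403] rot [-179.9    0.    76.8] op 0.568 F [ 0.2  0.1 -1.1]
```

View pics/w5.png

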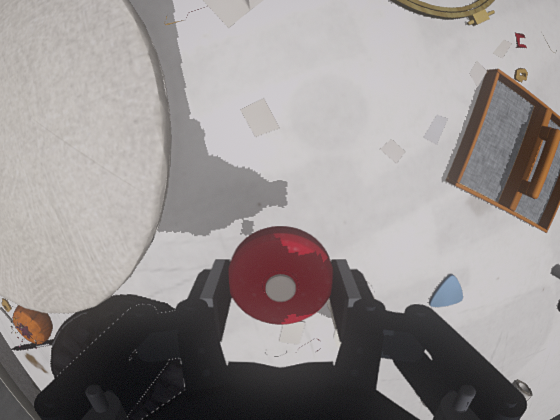

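The measure is held centrally at (280,275), opening 0.57. Moving over the box.

Run:
```python
from h import *
robot.goto([.5036,.244,.17],down(16.8));st()
f=snap("w6");W=wcloud(f)
m=(np.hypot(W[...,0]-.514,W[...,1]-.21)<.135)&(W[...,2]>.046)&(W[...,2]<.062)
P=W[m];print(len(P),cv2.minAreaRect(P[:,:2].astype(np.float32)*1000))
g=snap("t6","top")
```

```text
t 13.68 tcp [0.5041 0.243  0.1697] rot [180.    0.   16.7] op 0.574 F [ 0.6  0.5 -0. ]
3152 ((514.484619140625, 211.22032165527344), (146.83425903320312, 180.45550537109375), 16.810474395751953)
```

View pics/w6.png

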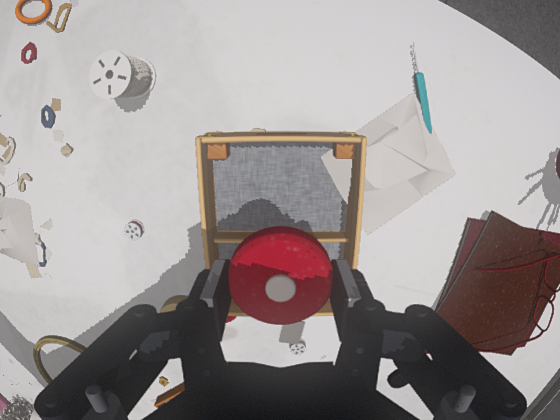

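Run:
```python
from h import *
f=np.load("w6.npz");W=wcloud(f)
for uv in [(335,165),(340,180),(348,190),(300,180),(280,170),(250,175)]:
    u,v=uv;print(uv,np.round(np.nanmedian(W[v-2:v+3,u-2:u+3].reshape(-1,3),0),4))
B=np.array([.5143,.2103]);a=np.radians(16.8);R=np.array([[np.cos(a),-np.sin(a)],[np.sin(a),np.cos(a)]])
for n,y in (("big",.036),("small",-.051)): print(n,B+R@[0,y])
```

```text
(335, 165) [0.5487 0.2811 0.0112]
(340, 180) [0.5592 0.268  0.0101]
(348, 190) [0.5692 0.2616 0.0122]
(300, 180) [0.5211 0.2557 0.007 ]
(280, 170) [0.4991 0.2597 0.0074]
(250, 175) [0.472  0.2462 0.007 ]
big [0.50389486 0.2447635 ]
small [0.52904062 0.16147671]
```

```bash
cat >> h.py <<'E'
BC=np.array([.5143,.2103]);_a=np.radians(16.8);BR=np.array([[np.cos(_a),-np.sin(_a)],[np.sin(_a),np.cos(_a)]])
def box(x,y): return BC+BR@np.array([x,y])
E
python3 - <<'E'
from h import *
c=box(-.010,.036);print(c)
robot.move_straight([*c,.05],.3,attitude=down(16.8))
print(robot.move_straight([*c,-.003],.06,contact_N=5));st()
robot.grip(.75);st()
robot.move_straight([*c,.16],.3)
f=snap("w7")
robot.grip(1.0)
robot.goto([.677,.092,.14],down(16.8));st()
f=snap("w8")
W=wcloud(f);I=f["image"].astype(int)
print(wproj(f,[.677,.092,.012]),blob(f,(.677,.092),.03,.006,.03))
m=(I[...,0]-I[...,2]>60)&(np.hypot(W[...,0]-.677,W[...,1]-.092)<.03);print(m.sum(),W[m].mean(0),(np.percentile(W[m],98,0)+np.percentile(W[m],2,0))/2)
E
```

```text
[0.49432166 0.24187318]
True
t 15.14 tcp [ 0.4936  0.2415 -0.0019] rot [1.80e+02 1.00e-01 1.68e+01] op 0.569 F [-0.6 -0.2  4.9]
t 15.44 tcp [ 0.4929  0.2408 -0.0026] rot [180.    0.2  16.8] op 0.753 F [ 0.6  0.  -0.2]
t 17.48 tcp [0.6758 0.0946 0.1403] rot [-179.9    0.    17. ] op 0.995 F [-0.6  0.9  0.5]
(np.float64(280.3796748018713), np.float64(199.61365693571472)) (1247, array([0.6775, 0.0951]), 37.2, array([0.6771, 0.0954]), array([32.5, 32.7]), array([0.6771, 0.0958, 0.0122]))
1111 [0.67707143 0.09501808 0.01255853] [0.67709953 0.09482106 0.01245714]
```

View pics/w7.png

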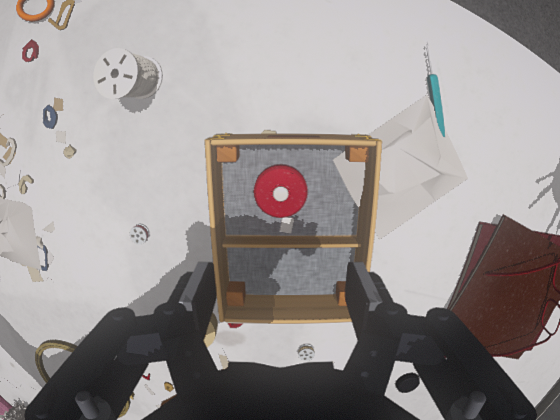

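View pics/w8.png

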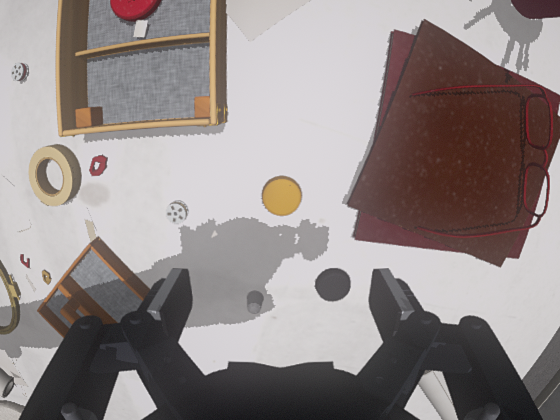

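The measure lies flat in the larger compartment (280,190). The wax is at (282,196); the black disc at (333,284) and thimble at (255,301) are clear of it. Picking the wax.

Run:
```python
from h import *
c=(.677,.095)
robot.grip(.7,40)
robot.move_straight([*c,.03],.3,attitude=down(16.8))
print(robot.move_straight([*c,-.007],.08,contact_N=8));st()
robot.grip(0.0,40);st()
robot.move_straight([*c,.03],.1)
robot.move_straight([*c,.15],.3);st();snap("w9")
c=box(0,-.051)
robot.goto([*c,.15],down(16.8));st()
```

```text
False
t 19.03 tcp [ 0.6769  0.0951 -0.0073] rot [-180.     0.    16.8] op 0.702 F [-0.5 -0.5  0.7]
t 19.40 tcp [ 0.6775  0.0952 -0.0061] rot [ 1.80e+02 -1.00e-01  1.68e+01] op 0.389 F [-0.9  0.1  3.7]
t 20.47 tcp [0.6769 0.0948 0.1504] rot [180.   -0.   16.8] op 0.392 F [-0.7  0.1 -0.8]
t 21.21 tcp [0.529  0.1609 0.1493] rot [1.80e+02 1.00e-01 1.68e+01] op 0.388 F [ 1.2  0.3 -0.3]
```

View pics/w9.png

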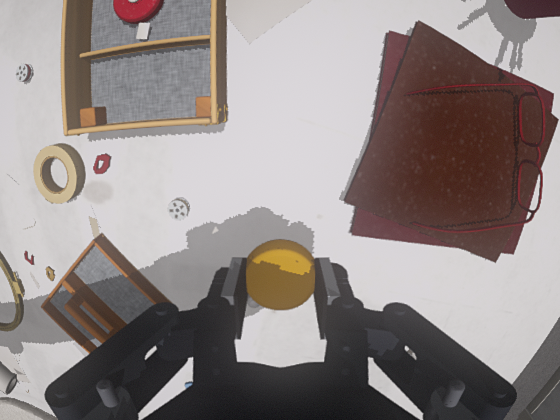

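Run:
```python
from h import *
c=box(0,-.051)
robot.move_straight([*c,.045],.3,attitude=down(16.8))
print(robot.move_straight([*c,-.002],.06,contact_N=4));st()
robot.grip(.62);st()
robot.move_straight([*c,.17],.3)
f=snap("w10")
robot.grip(1.0)
robot.goto([.508,-.1095,.17],down(57.3));st()
f=snap("w11");W=wcloud(f)
m=(np.hypot(W[...,0]-.508,W[...,1]+.1095)<.12)&(W[...,2]>.014)&(W[...,2]<.065);P=W[m];print(cv2.minAreaRect(P[:,:2].astype(np.float32)*1000))
m=(np.hypot(W[...,0]-.508,W[...,1]+.1095)<.07)&(W[...,2]>.044)&(W[...,2]<.065);P=W[m];print(len(P),cv2.minAreaRect(P[:,:2].astype(np.float32)*1000),P.mean(0))
```

```text
True
t 22.43 tcp [ 5.284e-01  1.611e-01 -2.000e-04] rot [1.80e+02 1.00e-01 1.68e+01] op 0.389 F [-0.8  0.2  4.7]
t 22.76 tcp [ 0.5277  0.1606 -0.0008] rot [180.    0.2  16.8] op 0.622 F [0.8 0.1 0.3]
t 25.04 tcp [ 0.5083 -0.1084  0.1702] rot [180.   -0.   57.3] op 0.998 F [0.6 0.3 0.1]
((507.8137512207031, -107.85394287109375), (160.92520141601562, 126.25273132324219), 57.28166198730469)
967 ((507.470458984375, -107.10126495361328), (9.839942932128906, 75.20469665527344), 57.172733306884766) [ 0.50571075 -0.10614313  0.05190709]
```

View pics/w10.png

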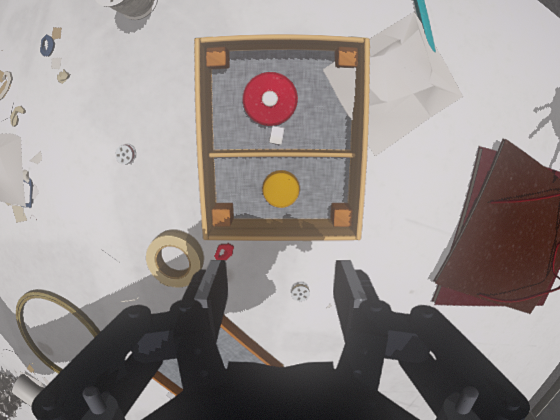

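View pics/w11.png

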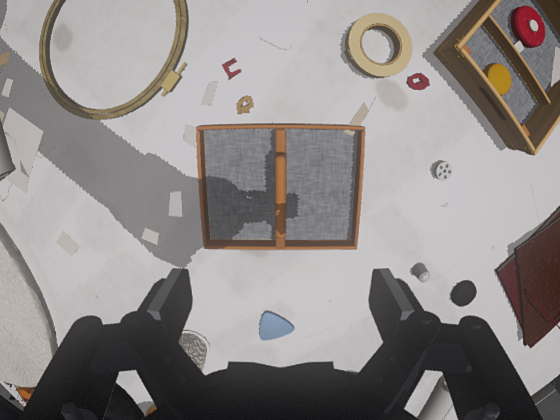

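Both items lie flat: measure (270,98), wax (281,188). The tray board is centred under the gripper at (281,185) and aligned. Lifting the tray.

Run:
```python
from h import *
c=(.508,-.1083)
robot.move_straight([*c,.07],.25,attitude=down(57.2))
print(robot.move_straight([*c,.014],.08,contact_N=10));st()
robot.grip(0.0,80);s=st()
p=s["tcp_pos"]
robot.move_straight([*c,.04],.06);st()
robot.move_straight([*c,.15],.25)
b=box(0,0)
robot.goto([*b,.155],down(106.8));st();robot.sleep(.3)
f=snap("w12");g=snap("t12","top");h=snap("s12","scene");st()
for n,W in (("wrist",wcloud(f)),("top",cloud(g))):
    d=np.hypot(W[...,0]-b[0],W[...,1]-b[1])
    m=(d<.105)&(W[...,2]>.13)&(W[...,2]<.175);P=W[m];print(n,len(P),cv2.minAreaRect(P[:,:2].astype(np.float32)*1000))
    m=(d<.135)&(W[...,2]>.046)&(W[...,2]<.062);P=W[m];print(n,len(P),cv2.minAreaRect(P[:,:2].astype(np.float32)*1000)) if len(P)>5 else 0
```

```text
False
t 26.49 tcp [ 0.5083 -0.1081  0.0141] rot [180.   -0.   57.2] op 1.000 F [ 0.2 -0.5  0. ]
t 27.18 tcp [ 0.5081 -0.1083  0.0143] rot [180.    0.   57.2] op 0.100 F [-1.   0.2  3.5]
t 27.76 tcp [ 0.508  -0.1085  0.0402] rot [180.    0.   57.2] op 0.106 F [-0.3 -0.5 -1. ]
t 29.56 tcp [0.5148 0.2082 0.1542] rot [-1.799e+02  1.000e-01  1.066e+02] op 0.100 F [-0.   0.3 -1.1]
t 30.01 tcp [0.5145 0.2099 0.1551] rot [180.    0.  106.8] op 0.099 F [-0.2 -0.4 -1.2]
wrist 46106 ((514.3942260742188, 209.03857421875), (126.02849578857422, 160.66412353515625), 16.825260162353516)
wrist 1691 ((453.44171142578125, 191.48529052734375), (19.735490798950195, 181.55279541015625), 16.883441925048828)
top 1016 ((515.5682373046875, 206.36331176757812), (125.98387908935547, 158.8488006591797), 16.21778106689453)
top 142 ((537.7765502929688, 131.01539611816406), (146.00355529785156, 20.208650588989258), 16.398666381835938)
```

View pics/w12.png

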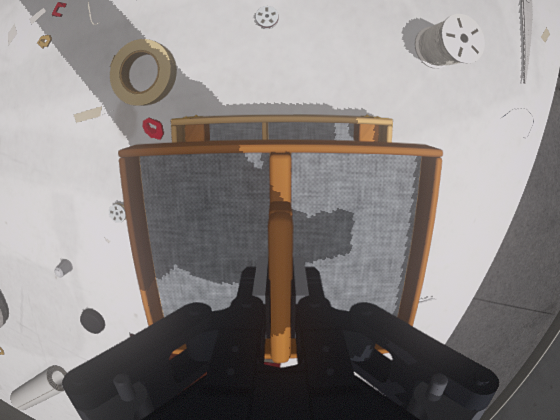

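View pics/s12.png

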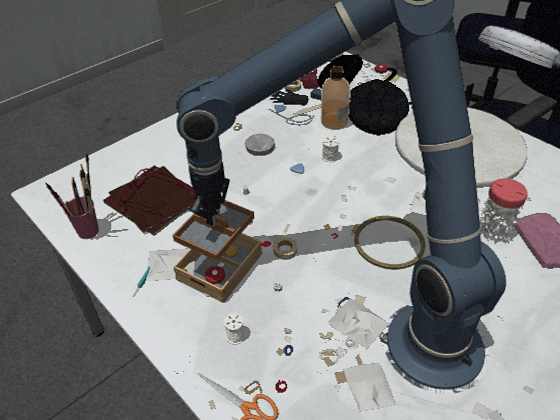

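The tray is held level and aligned (16.8°). Both cameras put it about 2 mm to -y of the box centre, so I'll shift +2 mm in y and lower it.

Run:
```python
from h import *
c=[.5141,.2120]
robot.move_straight([*c,.085],.15,attitude=down(106.8));st()
print(robot.move_straight([*c,.0425],.04,contact_N=6));s=st()
f=snap("w13");W=wcloud(f)
d=np.hypot(W[...,0]-.5143,W[...,1]-.211)
```

```text
t 30.62 tcp [0.5144 0.2126 0.0854] rot [180.   -0.  106.8] op 0.098 F [ 0.5  1.2 -1.5]
True
t 31.57 tcp [0.5138 0.2118 0.0443] rot [-179.9    0.   106.8] op 0.106 F [-0.5 -1.3  4.9]
```

View pics/w13.png

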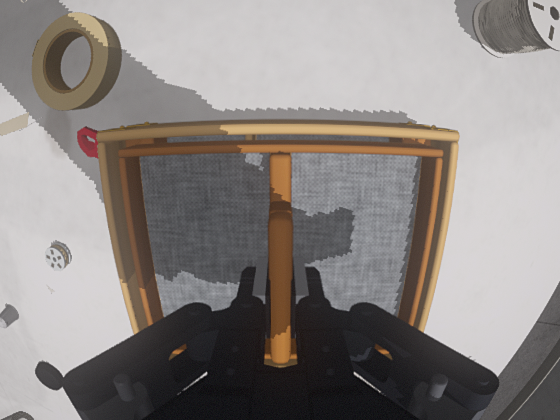

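Run:
```python
from h import *
robot.grip(.7);st()
c=[.5138,.2118]
robot.move_straight([*c,.17],.25)
robot.grip(1.0)
p=(.328,.3115)
robot.goto([*p,.17],down(16.8));st()
f=snap("w14");W=wcloud(f)
print(blob(f,p,.04,.052,.07))
```

```text
t 32.16 tcp [0.5129 0.211  0.0433] rot [-179.8    0.   106.8] op 0.698 F [-0.2  0.8  0.5]
t 34.71 tcp [0.3283 0.3115 0.17  ] rot [-180.    -0.    16.8] op 0.998 F [ 0.3 -0.1 -0.4]
(1981, array([0.329 , 0.3127]), 44.4, array([0.3289, 0.313 ]), array([39. , 39.7]), array([0.3288, 0.3132, 0.0606]))
```

View pics/w14.png

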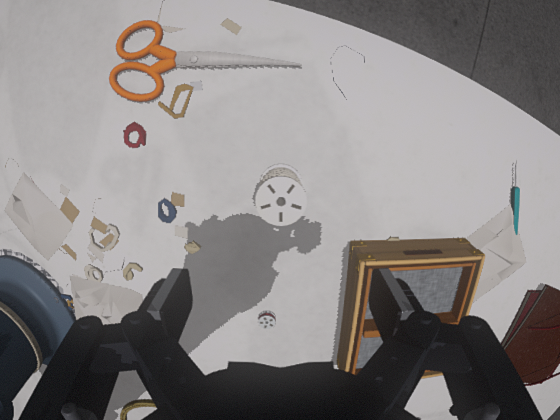

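Run:
```python
from h import *
g=snap("t14","top")
c=(.329,.3125)
robot.move_straight([*c,.07],.25)
print(robot.move_straight([*c,.004],.1,contact_N=10));st()
robot.grip(0.0,50);st()
robot.move_straight([*c,.03],.1)
robot.move_straight([*c,.17],.3);st();snap("w15")
W=cloud(g);b=BC
crop(g["image"],140,160,260,280,5,"pics/t14c.png",1.6)
```

```text
False
t 36.17 tcp [0.3293 0.313  0.0045] rot [-1.80e+02 -1.00e-01  1.68e+01] op 1.004 F [-0.  -0.3  0.4]
t 36.63 tcp [0.3293 0.3126 0.0046] rot [ 1.80e+02 -1.00e-01  1.68e+01] op 0.505 F [-0.7 -2.2  5.6]
t 37.66 tcp [0.3289 0.3118 0.1696] rot [180.    0.   16.8] op 0.504 F [-0.7 -0.3 -0.4]
```

View pics/w15.png

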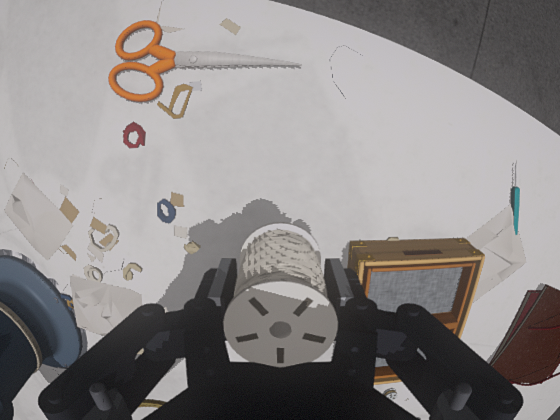

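View pics/t14c.png

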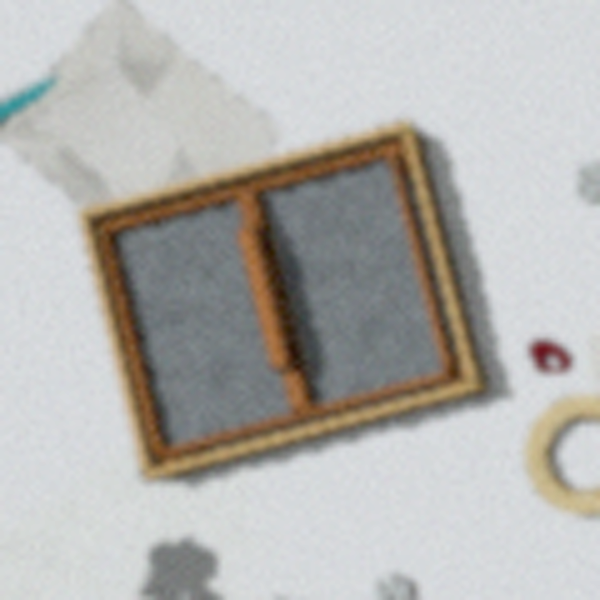

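The spool is held upright (280,300). The tray sits evenly inside the walls; I'll do a numeric level check, then place the spool in the +y half.

Run:
```python
from h import *
g=np.load("t14.npz");W=cloud(g)
d=(W[...,:2]-BC)@BR
m=(abs(d[...,0])<.05)&(abs(abs(d[...,1])-.04)<.028)
A=np.c_[d[m],np.ones(m.sum())];z=W[m][:,2];co=np.linalg.lstsq(A,z,rcond=None)[0];print("floor z,slopes(deg)",co[2],np.degrees(co[:2]))
c=box(0,.0415)
robot.goto([*c,.18],down(16.8))
robot.move_straight([*c,.07],.25)
print(robot.move_straight([*c,.036],.06,contact_N=5));st()
robot.grip(.75);st()
robot.move_straight([*c,.17],.2)
f=snap("w16");print(blob(f,c,.04,.085,.11))
robot.grip(1.0)
p=(.680,-.024)
robot.goto([*p,.12],down(76.8));st()
f=snap("w17");W=wcloud(f)
print(wproj(f,[*p,.02]),blob(f,p,.02,.004,.03),blob(f,p,.02,.016,.03))
crop(f["image"],180,120,380,270,4,"pics/w17c.png")
```

```text
floor z,slopes(deg) 0.03366409793964605 [0.05943602 0.20274636]
True
t 39.59 tcp [0.5017 0.2494 0.0384] rot [1.799e+02 1.000e-01 1.680e+01] op 0.501 F [-0.5 -1.   5. ]
t 39.93 tcp [0.5017 0.2492 0.0381] rot [1.80e+02 1.00e-01 1.68e+01] op 0.747 F [0.2 0.2 0.5]
(2546, array([0.5025, 0.2498]), 44.4, array([0.5025, 0.2502]), array([39. , 39.8]), array([0.5024, 0.2505, 0.0945]))
t 42.42 tcp [ 0.6798 -0.0223  0.1203] rot [-1.80e+02 -1.00e-01  7.69e+01] op 1.002 F [-0.3 -0.1  0. ]
(np.float64(277.9057066732953), np.float64(206.16378413583743)) (375, array([ 0.6824, -0.0224]), 17.0, array([ 0.6823, -0.0223]), array([13.7, 14.9]), array([ 0.681 , -0.0221,  0.0186])) (269, array([ 0.6832, -0.0225]), 14.9, array([ 0.6829, -0.0224]), array([12.9, 13.2]), array([ 0.6822, -0.0224,  0.0221]))
```

View pics/w16.png

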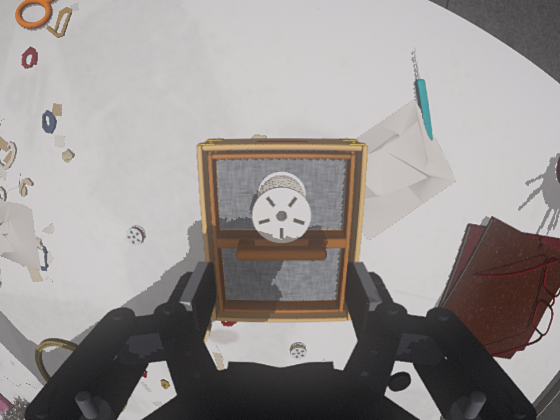

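View pics/w17c.png

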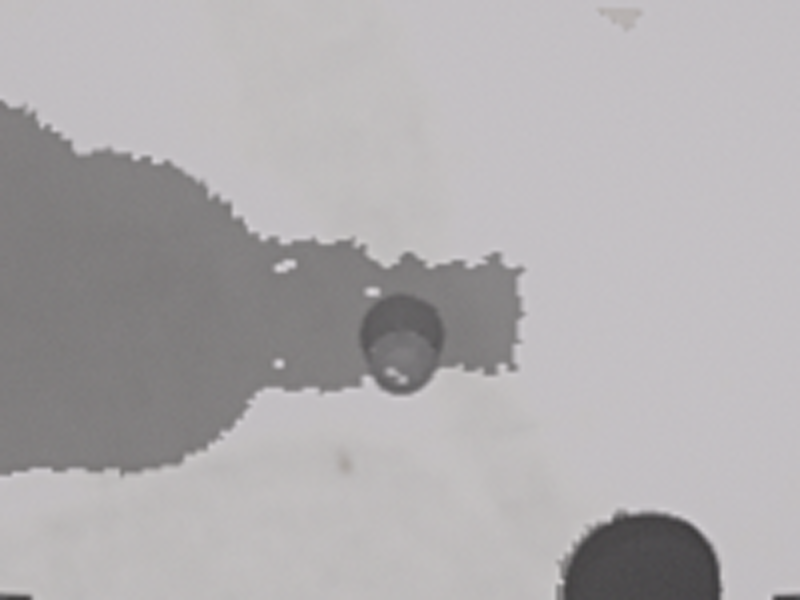

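The spool is upright in the +y half (282,212), its top at z = 0.0945 as expected. The thimble is upright at crop (402,345), at (0.6825,-0.0223). Picking it.

Run:
```python
from h import *
c=(.6825,-.0223)
robot.grip(.5,35)
robot.move_straight([*c,.03],.25,attitude=down(76.8))
print(robot.move_straight([*c,-.006],.06,contact_N=6));st()
robot.grip(0.0,35);st()
robot.move_straight([*c,.03],.1)
robot.move_straight([*c,.16],.3);st();f=snap("w18")
crop(f["image"],180,180,380,330,4,"pics/w18c.png")
```

```text
False
t 44.22 tcp [ 0.6827 -0.0221 -0.006 ] rot [180.   -0.   76.8] op 0.498 F [-0.3 -0.9 -0. ]
t 44.58 tcp [ 0.6829 -0.0222 -0.0054] rot [179.9  -0.   76.8] op 0.170 F [-0.4  0.2  1.3]
t 45.67 tcp [ 0.6822 -0.0225  0.1602] rot [180.    0.   76.8] op 0.171 F [-0.6  0.3 -1. ]
```

View pics/w18c.png

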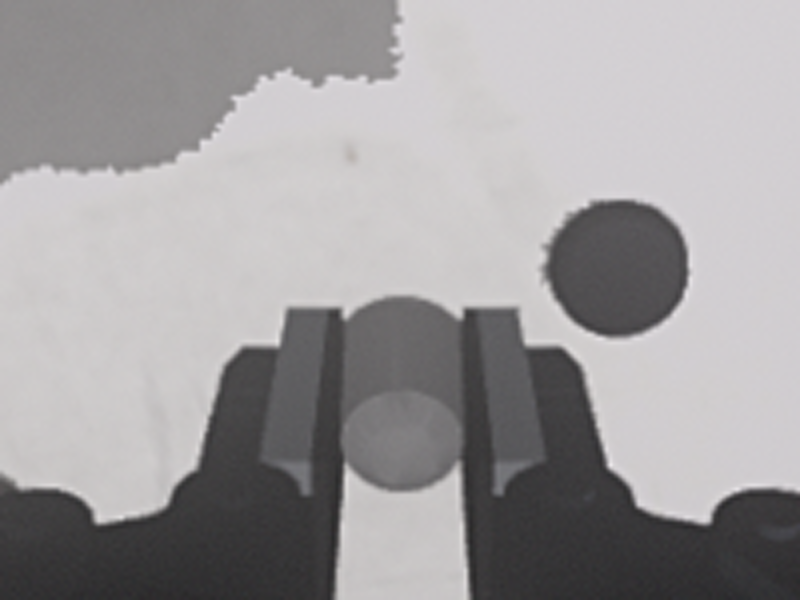

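The thimble is gripped upright at crop (402,390). Placing it in the -y half.

Run:
```python
from h import *
c=box(0,-.0405)
robot.goto([*c,.18],down(16.8))
robot.move_straight([*c,.06],.25)
print(robot.move_straight([*c,.0255],.05,contact_N=3));st()
robot.grip(.38);st();robot.sleep(.2)
robot.move_straight([*c,.10],.12)
robot.move_straight([*c,.2],.3)
f=snap("w19");print(blob(f,c,.025,.045,.08))
robot.goto([.6,-.15,.3],down(16.8));st()
g=snap("t19","top");h=snap("s19","scene")
crop(g["image"],100,80,440,320,2.3,"pics/t19c.png",1.6)
crop(h["image"],160,170,300,300,5,"pics/s19c.png",1.2)
```

```text
True
t 48.14 tcp [0.5256 0.1712 0.0284] rot [1.80e+02 1.00e-01 1.68e+01] op 0.173 F [-0.6 -0.9  6.3]
t 48.46 tcp [0.5251 0.1708 0.0277] rot [1.80e+02 1.00e-01 1.68e+01] op 0.377 F [ 0.  -0.5  0.1]
(229, array([0.5262, 0.1715]), 15.4, array([0.526 , 0.1716]), array([13.7, 13.4]), array([0.5258, 0.1725, 0.055 ]))
t 51.24 tcp [ 0.5998 -0.1477  0.2994] rot [-179.9    0.    17. ] op 0.381 F [ 1.   0.5 -0.1]
```

View pics/w19.png

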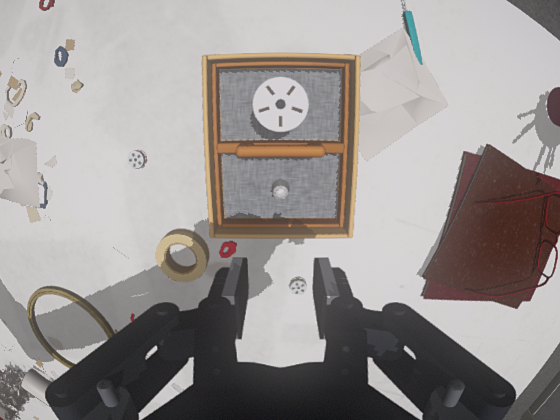

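View pics/t19c.png

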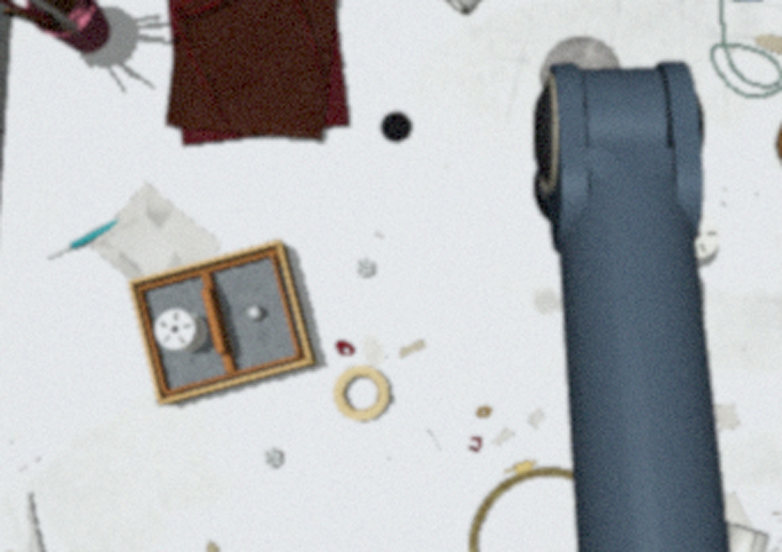

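View pics/s19c.png

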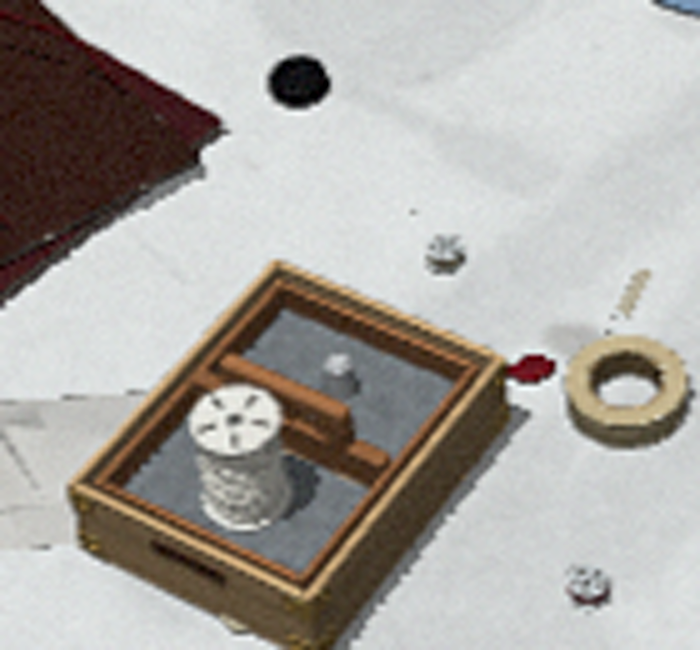

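Run:
```python
from h import *
a=np.load("scene0.npz");b=np.load("s19.npz")
for n,c,r,z in (("fat",(.625,-.327),.045,.05),("roll",(.438,.0475),.05,.01),("chalk",(.652,-.2125),.04,.003)):
    print(n,blob(a,c,r,z,.08,False),blob(b,c,r,z,.08,False))
W=cloud(np.load("t19.npz"));d=(W[...,:2]-BC)@BR
m=(abs(d[...,0])<.055)&(abs(abs(d[...,1])-.04)<.03)&(W[...,2]<.042)&(W[...,2]>.02)
A=np.c_[d[m],np.ones(m.sum())];co=np.linalg.lstsq(A,W[m][:,2],rcond=None)[0];print("floor z, slopes",co[2],np.degrees(co[:2]))
st();robot.close_job()
```

```text
fat (175, array([ 0.6243, -0.3292]), 62.0, array([ 0.6247, -0.3254]), array([50.3, 49.7]), array([ 0.6229, -0.3237,  0.0605])) (169, array([ 0.6222, -0.3268]), 60.9, array([ 0.6238, -0.325 ]), array([46.2, 51.1]), array([ 0.6232, -0.324 ,  0.0609]))
roll (307, array([0.4368, 0.05  ]), 68.7, array([0.4363, 0.0504]), array([60.8, 60.4]), array([0.4354, 0.0511, 0.0176])) (307, array([0.4358, 0.0486]), 68.9, array([0.4359, 0.0505]), array([59.6, 61.1]), array([0.4357, 0.0509, 0.0174]))
chalk (104, array([ 0.6515, -0.2111]), 76.3, array([ 0.6504, -0.2145]), array([53.8, 59.2]), array([ 0.6505, -0.2104,  0.0059])) (116, array([ 0.6503, -0.2163]), 76.7, array([ 0.6465, -0.2133]), array([60.8, 51. ]), array([ 0.6486, -0.2109,  0.0059]))
floor z, slopes 0.033775897258674165 [-0.11732091  0.10841794]
t 51.34 tcp [ 0.6    -0.1476  0.2996] rot [-179.9    0.    17. ] op 0.380 F [-0.3  0.4 -0.6]
the job is handed in; nothing more can be done
```

The box is packed as asked and handed in at 51 s. The measure lies flat in the larger compartment and the wax flat in the smaller one, with the tray seated over them. The slim spool and the thimble stand upright in separate halves of the tray.

**Last checks:**
- **Tray:** the floor sits at z = 33.8 mm (34 expected) and tilts about 0.1°, so it is level.
- **Spool and thimble:** the spool top was at about 94.5 mm when I set it down. The thimble is at its half's centre, and the final pictures show both upright.
- **Left alone:** the fat spool, tape roll and chalk are where they were, within the depth noise of about 2 mm.

**What went wrong or disagreed:**
- **First grasp:** my first try at the measure closed on nothing. A light touch on bare table showed the shut fingertips stand about 10 mm behind the reported TCP, not 11 mm ahead as stated. I set all later heights from that.
- **Camera agreement:** the cameras differed by 1–2.5 mm on positions, and I allowed for that when seating the tray.
- **Inside the box:** there is a small white patch about 4 mm above the floor of the larger compartment, possibly paper. I placed the measure clear of it.

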